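Turn the market scale one stop towards the customer's basket

TASK

The stall's scale stands on a swivel base that is locked by a spring pin with an upright black knob. Turn the scale one stop towards the customer's round basket: pull the knob up, swing it to the next hole on the basket's side, and let go so that the pin drops fully home in that hole. Keep the bananas on the pan and leave the basket where it stands.

Things in the scene. Friction and masses are not known exactly. Their poses are not given: they have to be found in the camera images.
- swivel_base: Fixed round dark steel foot, 450 mm across; origin on the swivel's vertical axis at counter height; its -x axis points to the middle hole. On the robot's side it has a raised light-metal plate (top 36 mm high, 175 to 225 mm from the axis) with five holes 200 mm from the axis, 36 degrees apart. On it turns a white scale, 190 x 250 mm, its blue 200 x 270 mm pan 130 mm high.
- knob (a point): Point on the axis of the pin's upright black knob, 32 mm in diameter, 45 mm tall, on a dark steel arm (36 mm wide, top 52 to 55 mm high) that sticks out under the scale's display, 200 mm from the swivel axis. The point is 30 mm above the knob's underside, 15 mm below its top, 85 mm above the counter when the pin is home. The knob moves straight up and down and goes round with the scale.
- pin (a joint): How far the pin is drawn up, m: 0 fully home (start), 0.036 at the upper stop; the 12 mm pin clears the plate from 0.024. A spring pushes it down (7 N home, 10 N drawn), so it drops when let go. The holes are flared along their circle, 36 mm at the mouth, 16 mm at 10 mm depth and straight below: let go within about 10 mm of a hole's middle, the pin slides in.
- turntable (a joint): Turn of the scale with arm and knob, rad: 0 at the start (pin in the middle hole), positive clockwise seen from above (the knob goes to the robot's left); holes at -1.257, -0.628, 0, 0.628 and 1.257. With the pin drawn it turns with light friction (1.5 N at the knob) and stays where it is left; with the pin home it is locked but for 0.01 rad of play.
- basket: Customer's round wicker basket with a hoop handle and oranges, 214 mm across, rim 100 mm and handle 191 mm high; origin at the centre of its underside. It stands to the left or right of the scale; a rectangular wooden crate of limes stands on the other side.
- bananas_mid (a point): Centre of a loose hand of four bananas, about 190 x 140 mm and 34 mm thick, 0.6 kg, lying on the scale's pan; the point is 17 mm above the pan.
There are look-alikes about, which are no part of the job. What is shaped like the basket but white is not meant.

How it is judged (in metres and radians):
On the way:
1. the pin is drawn up at least 20 mm (value of joint pin above 0.02 m), for 0.1 s.
At the end, for the whole second after the job is handed in: The pin is home within 4 mm in the next hole on the basket's side (scale turned 36 degrees that way, within 3.5 degrees), the scale is still, and the bananas lie on its pan (within 100 mm of the swivel axis, more than 135 mm above the counter) (value of joint pin below 0.004 m and ((y of basket in the frame of swivel_base above 0 m and value of joint turntable between 0.57 and 0.69 rad) or (y of basket in the frame of swivel_base below 0 m and value of joint turntable between -0.69 and -0.57 rad)) and velocity of joint turntable between -0.05 and 0.05 rad/s and horizontal distance between bananas_mid and swivel_base below 0.1 m and height (world z) of bananas_mid above 0.135 m); the robot touches nothing.
It fails at once if the basket is shifted by more than 30 mm (distance of basket from where it was at the start of the episode above 0.03 m).
It also fails if it takes over 35 s, if anything falls off the work surface, if the arm or the gripper's body presses on something with over 40 N, if the wrist force passes 120 N, or if a joint passes its speed limit or range.

ROBOT

A 6-joint arm with a two-finger parallel gripper is mounted at the origin on the work surface. World frame = base frame: x ahead of the robot, y to its left, z up, the work surface at z = 0. Lengths are in mm, angles in rad, forces in N, time in s.
With the tool pointing down it reaches from about 300 to 775 mm from the base axis. Payload 14.6 kg.
Tool frame: the origin (TCP) lies at the very end of the fingers, on their centre line; the grasp point (between the pads) lies 19 mm behind it (manip.grip_point_offset is the distance from the TCP to the grasp point, in mm); z points along the fingers, y is the line along which they close (so a half turn about z gives the same grasp; the last joint's range is limited). The gripper opens to 94 mm and grips with 3 to 60 N. Pads are 16 mm wide; open, the fingers measure 119 mm over their backs; the gripper's body (75 mm by 177 mm) begins 78 mm behind the grasp point.
Start: joints at [-1.198, 0.3, 1.521, -0, 1.321, -0.067], TCP at [234.159, -497.653, 205.446] pointing down, gripper open.
Joint ranges: [-3.03, 3.03], [-0.79, 2.21], [0.23, 2.52], [-1.04, 4.18], [0, 3.07], [-2.55, 2.55]. Speed limits (rad/s): [2.22, 2.22, 2.57, 3.14, 3.14, 3.14].

INTERFACE

Orientations are given as [roll, pitch, yaw] about the fixed x, y, z axes, in that order (R = Rz(yaw) Ry(pitch) Rx(roll)).
In Python, from cell import telemetry, eyes, manip gives the robot as it stands.
- The arm moves only by the tool play_rows, never from a script. Its arguments are lists of equal length, an entry for each row: "translation": the shift along the world's x, y, z in m, a list of three; "yaw": the turn about the world's z in rad. A call has 1 to 12 rows; each row is the pose to reach, as a shift and turn from the pose commanded when the call began; what a row does not reach only later rows make up. A row lasts 1/8 s, in which the tool goes at most 62.5 mm and 10.7 degrees, less where a joint would pass 70% of its speed; a pose out of reach is approached as far as the arm can. A call with a gripper value outside its range is refused whole. "hand" is the opening, from 0 (shut) to 1 (fully open), set as the call begins (left out, the last holds). The fingers move at their own pace and stop on an object; "force" is the grip in N (left out, the last holds). Time passes only in rows, so rows that repeat a pose let the fingers close. It gives the time, the measured TCP pose, the force, the opening and the grip force at its end, in the units of the state.
- telemetry.read_state(): the state, without advancing time (a new reading comes with each control period).
- eyes.camera(name): name is "side" or "top"; returns a dict with "pixels" (400x640x3 uint8, red, green, blue), "fx", "fy", "cx", "cy" (pixels), "dist_coeffs" ([k1, k2, p1, p2, k3] as OpenCV has them; the pictures are not rectified), "cam_to_world" (4x4, takes a point from camera to world coordinates). Camera axes: x right, y up, looking along -z (the intrinsics and any distortion apply to the point x, -y, -z); pixel columns grow to the right and rows downward; lengths in mm; the calibration is good to about 2 mm. A picture is of the moment at which its call begins. There is no depth.
- manip.sign_off(): hands the job in; it is judged then, once.
The state is a dict: "clock": time; "joints": joint angles; "qd": joint speeds; "effort": joint torques, N m; "eef_pos": TCP position; "eef_rot": TCP orientation; "wrist_force": force on the tool from outside, world axes, zero at the start; "moment": the same for the moment, N m; "finger_gap": finger opening in mm; "finger_force": force on a finger pad.
Only numpy, scipy, OpenCV 4.12 (cv2) and the standard library are available. Lean on these libraries where they do the work, as an engineer would, in place of code of your own. Each camera call takes 0.05 s, during which the arm holds its last target. There are 200 camera calls.

## Working session

There is one attempt and no reset: what is moved stays moved. The work goes in short steps, Python scripts to look and compute and a tool call to move; the robot and the scene stay as the last step left them, time stands still between calls to the robot, and variables do not carry over. Pictures are saved under pics/ and viewed, at most 10 in all, crops included, and the job is handed in when it is done.

Besides the shell and the picture viewer there is one more tool, called after "Request:" as name([rows], argument=value, ...), one row to a line, values as JSON. play_rows: Moves the arm, as the interface text tells. Its arguments: {"type":"object","properties":{"translation":{"type":"array","items":{"type":"array","items":{"type":"number"}}},"yaw":{"type":"array","items":{"type":"number"}},"hand":{"type":"number"},"force":{"type":"number"}},"required":["translation","yaw"]}

```bash
mkdir -p pics; cat > h.py <<'E'
import numpy as np, cv2
from cell import telemetry, eyes, manip
def cam(n):
    c=eyes.camera(n); c['K']=np.array([[c['fx'],0,c['cx']],[0,c['fy'],c['cy']],[0,0,1.]]); c['d']=np.array(c['dist_coeffs'],float); c['T']=np.array(c['cam_to_world']); return c
def ray(c,u,v):
    p=cv2.undistortPoints(np.array([[[u,v]]],float),c['K'],c['d'])[0,0]
    return c['T'][:3,3], c['T'][:3,:3]@np.array([p[0],-p[1],-1.])
def onz(c,u,v,z):
    o,d=ray(c,u,v); return o+d*(z-o[2])/d[2]
def tri(c1,p1,c2,p2):
    o1,d1=ray(c1,*p1);o2,d2=ray(c2,*p2)
    s=np.linalg.lstsq(np.c_[d1,-d2],o2-o1,rcond=None)[0]
    a,b=o1+s[0]*d1,o2+s[1]*d2
    return (a+b)/2,np.linalg.norm(a-b)
def proj(c,P):
    q=c['T'][:3,:3].T@(np.array(P,float)-c['T'][:3,3]); q=q*[1,-1,-1]
    return cv2.projectPoints(q[None],np.zeros(3),np.zeros(3),c['K'],c['d'])[0].ravel()
def save(c,n): cv2.imwrite('pics/'+n,c['pixels'][:,:,::-1])
E
python3 - <<'E'
from h import *
for n in('side','top'):
    c=cam(n); save(c,n+'0.png'); print(n,c['T'].round(2).tolist(),c['fx'])
print(telemetry.read_state())
E
```

```text
side [[-0.92, 0.23, -0.31, 166.57], [-0.39, -0.58, 0.71, 904.06], [-0.02, 0.78, 0.63, 873.36], [0.0, 0.0, 0.0, 1.0]] 427.6301718289101
top [[0.01, 1.0, -0.09, 470.26], [-1.0, 0.01, 0.0, 10.42], [0.0, 0.09, 1.0, 1136.61], [0.0, 0.0, 0.0, 1.0]] 374.2446207550126
{'clock': 0.1, 'joints': array([-1.19761874e+00,  3.00365068e-01,  1.52152603e+00, -6.39638820e-06,
        1.32066834e+00, -6.65970555e-02]), 'qd': array([-0.00035306, -0.00162784, -0.00150332, -0.00092219,  0.00104889,
       -0.00071809]), 'effort': array([-1.17434652e-04, -5.32645869e+01, -3.53280973e+01,  7.09430175e-02,
        2.34927930e-02, -5.11359974e-05]), 'eef_pos': array([ 234.06786177, -497.45295018,  204.96776973]), 'eef_rot': array([-3.14062759e+00, -5.81558479e-05,  4.39776205e-01]), 'wrist_force': array([-0.45235624,  0.41508155, -1.32336591]), 'moment': array([ 0.03273977, -0.09615954, -0.01684604]), 'finger_force': 0.0, 'finger_gap': 93.89130851302096}
```

View pics/side0.png

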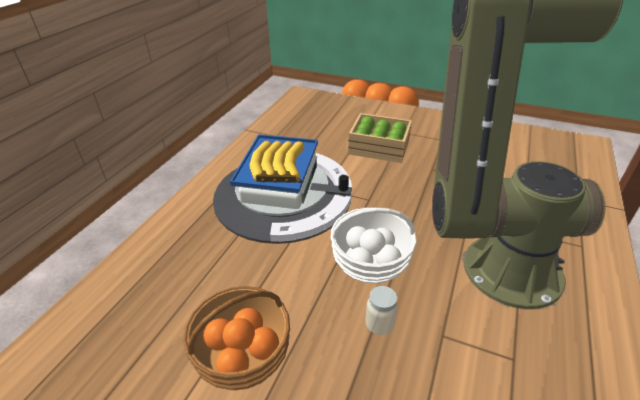

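View pics/top0.png

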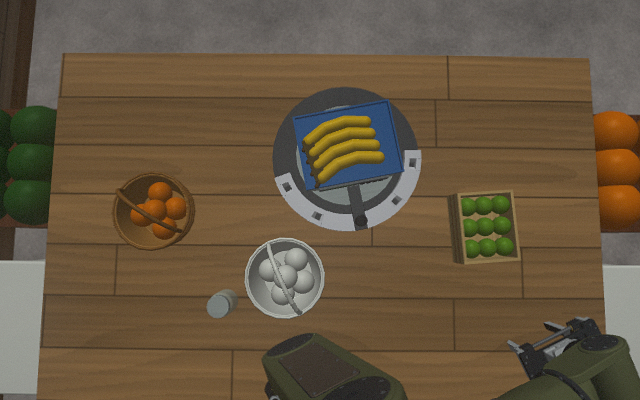

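The side view shows the wicker basket with oranges at (240,335), the white look-alike at (372,243), a jar at (381,310), the lime crate at (380,137), and a black knob at (343,183). In the top view these are the basket (154,211), white bowl (285,278), knob (361,220) and next hole on the basket's side (318,216).

Candidates for the knob are the black knob (side 343,183; top 361,220), the grey jar (side 381,310; top 222,303) and the dark arm itself (side 325,187). I choose the black one on the arm. The basket candidates are the wicker one (240,335) and the white one (372,243), and I choose the wicker one. The knob therefore goes to the robot's left.

```bash
python3 - <<'E'
from h import *
s=cam('side');t=cam('top')
a=s['pixels'][130:290,260:430];b=t['pixels'][140:300,240:410]
im=np.hstack([cv2.resize(x,None,fx=2.3,fy=2.3,interpolation=cv2.INTER_CUBIC) for x in(a,b)])
cv2.imwrite('pics/crop.png',im[:,:,::-1])
def blobs(c,x0,y0,x1,y1,th):
    g=c['pixels'][y0:y1,x0:x1].max(2); n,l,st,ce=cv2.connectedComponentsWithStats((g<th).astype(np.uint8))
    for i in range(1,n):
        if st[i,4]>8: print(st[i]+[x0,y0,0,0,0],ce[i]+[x0,y0])
for th in (35,50):
  print('side');blobs(s,325,165,360,205,th);print('top');blobs(t,340,200,380,240,th)
# plate hole blobs / plate outline
for n,c,k in(('s',s,(343,183)),('t',t,(361,220))): print(n,onz(c,*k,85))
print('tri',tri(s,(343,183),t,(361,220)))
print('hole',onz(t,318,216,36), 'white',onz(t,285,278,80))
# foot: dark disc ellipse centre in top via plate+disc: rays at edge
for p in((274,158),(421,160),(345,87),(360,231)): print(p,onz(t,*p,10))
E
```

```text
side
[340 180   8  11  74] [343.33783784 184.86486486]
top
side
[339 176   9  15 117] [343.33333333 183.14529915]
top
[355 217  12   9  35] [360.51428571 221.74285714]
s [510.71581662 -89.13494154  85.        ]
t [514.3446593  -99.86007832  85.        ]
tri (array([ 514.74949263, -100.82746547,   75.7231617 ]), np.float64(0.0336771764887355))
hole [527.03906285  21.59600245  36.        ] white [351.22519157 111.2712293   80.        ]
(274, 158) [704.44686325 158.10244837  10.        ]
(421, 160) [ 702.77292022 -291.86683788   10.        ]
(345, 87) [931.51426281 -58.22457411  10.        ]
(360, 231) [ 484.43800929 -104.71143174   10.        ]
```

View pics/crop.png

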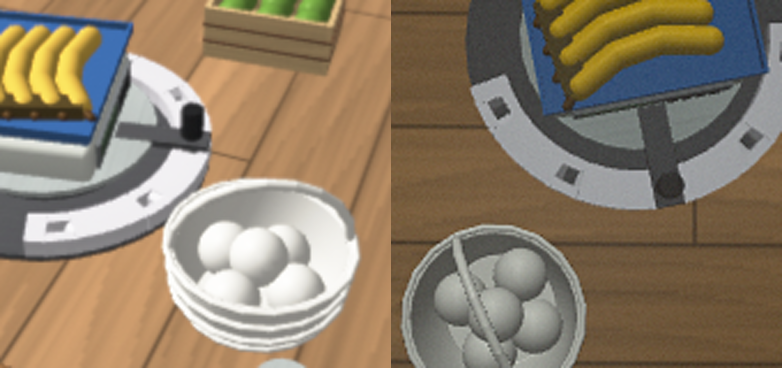

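Crop: the upright black knob stands on the steel arm (side 343,183; top 361,220.5). The next hole on the basket's side is at top (316.5,215.7), with the white bowl beyond it. Next I fit the swivel axis from the holes.

```bash
python3 - <<'E'
from h import *
from scipy.optimize import least_squares
s=cam('side');t=cam('top')
def hole(c,u,v,r=11):
    g=c['pixels'][v-r:v+r+1,u-r:u+r+1].max(2).astype(float)
    n,l,st,ce=cv2.connectedComponentsWithStats((g<np.percentile(g,80)*.78).astype(np.uint8))
    i=min(range(1,n),key=lambda i:np.hypot(*(ce[i]-r))+ (100 if st[i,4]<12 else 0))
    return ce[i]+[u-r,v-r],st[i,4]
H=[]
for u,v in((286,187),(317,216),(397,200),(418,161)):
    p,a=hole(t,u,v,7); w=onz(t,*p,36); H.append(w[:2]); print(p,a,w)
H=np.array(H)
k=np.array([1,.5,-.5,-1])*2*np.deg2rad(36); 
def f(x): 
    a=np.pi+x[2]-k
    return (np.c_[x[0]+200*np.cos(a),x[1]+200*np.sin(a)]-H).ravel()
r=least_squares(f,[706,-67,.17]);print(r.x,r.fun.round(1))
x=r.x
for q in np.linspace(0,.628,11):
    a=np.pi+x[2]-q; print(q.round(3),(x[:2]+200*np.array([np.cos(a),np.sin(a)])).round(1))
P=[x[0]-200*np.cos(x[2]),x[1]-200*np.sin(x[2])]
print('knob top tri', proj(t,P+[100]),proj(s,P+[77.5]))
print('white',onz(t,285,278,100),'side hole',[onz(s,325,217,36)])
E
```

```text
[286.515625 186.46875 ] 64 [613.73563622 115.7730641   36.        ]
[316.4137931  215.32758621] 58 [528.97650249  26.28329268  36.        ]
[396.05172414 199.93103448] 58 [ 576.66281375 -208.86193722   36.        ]
[413.04347826 162.10869565] 46 [ 690.74461012 -260.89871793   36.        ]
[ 7.12107787e+02 -5.97295719e+01  1.99859425e-01] [ 0.  -1.3  1.2 -2.9  0.2  1.8 -1.4  2.5]
0.0 [516.1 -99.4]
0.063 [514.  -87.1]
0.126 [512.7 -74.6]
0.188 [512.1 -62. ]
0.251 [512.4 -49.5]
0.314 [513.4 -37. ]
0.377 [515.2 -24.5]
0.44 [517.8 -12.2]
0.502 [ 5.212e+02 -1.000e-01]
0.565 [525.3  11.7]
0.628 [530.2  23.3]
knob top tri [361.4139202  219.14700997] [342.45734228 182.69566503]
white [353.47834915 109.36221039 100.        ] side hole [array([523.88075938,  25.84467908,  36.        ])]
```

Request:
play_rows([
  [0.028, 0.04, 0],
  [0.056, 0.08, 0],
  [0.084, 0.12, 0],
  [0.112, 0.16, 0],
  [0.14, 0.2, 0],
  [0.168, 0.24, 0],
  [0.197, 0.28, 0],
  [0.225, 0.32, 0],
  [0.253, 0.36, 0],
  [0.281, 0.3975, 0],
  [0.281, 0.3975, 0],
  [0.281, 0.3975, -0.03],
], yaw=[-0.02, -0.05, -0.07, -0.1, -0.12, -0.15, -0.17, -0.2, -0.22, -0.25, -0.25, -0.25], hand=1, force=40)

```text
clock: 1.8
eef_pos: [515.9, -100.4, 176.6]
eef_rot: [3.14, -0.003, 0.191]
wrist_force: [0.6, -0.3, -0.8]
finger_gap: 94.1
finger_force: 0.0
```

Request:
play_rows([
  [0, 0, -0.03],
  [0, 0, -0.06],
  [0, 0, -0.085],
  [0, 0, -0.1],
  [0, 0, -0.108],
  [0, 0, -0.108],
], yaw=[0, 0, 0, 0, 0, 0])

```text
clock: 2.55
eef_pos: [515.2, -100.3, 67.6]
eef_rot: [3.142, -0.0, 0.19]
wrist_force: [-0.0, -0.4, -0.5]
finger_gap: 93.9
finger_force: 0.0
```

```bash
python3 - <<'E'
from h import *
s=cam('side'); im=cv2.resize(s['pixels'][100:260,240:440],None,fx=3.5,fy=3.5,interpolation=cv2.INTER_CUBIC)
cv2.imwrite('pics/pre.png',im[:,:,::-1]); print(telemetry.read_state()['wrist_force'],telemetry.read_state()['eef_pos'])
E
```

```text
[-0.09117641  0.45240433  0.63260525] [ 515.41224493 -100.35116113   67.99187663]
```

View pics/pre.png

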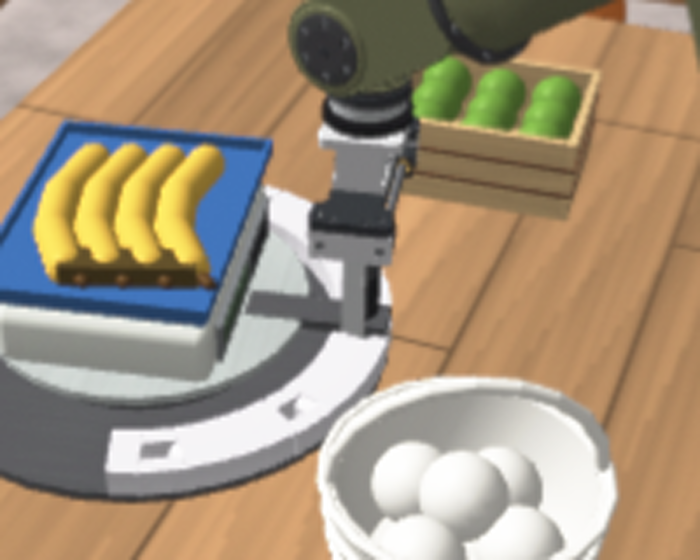

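The fingers straddle the knob (crop 372,290), with the body clear of pan and bowl. Closing the gripper.

Request:
play_rows([
  [0, 0, 0],
  [0, 0, 0],
  [0, 0, 0],
  [0, 0, 0],
  [0, 0, 0],
  [0, 0, 0],
], yaw=[0, 0, 0, 0, 0, 0], hand=0, force=40)

```text
clock: 3.35
eef_pos: [515.1, -100.1, 67.4]
eef_rot: [-3.142, 0.0, 0.19]
wrist_force: [0.1, 0.4, 0.3]
finger_gap: 37.2
finger_force: 0.0
```

Request:
play_rows([
  [0, 0, 0.008],
  [0, 0, 0.016],
  [0, 0, 0.024],
  [0, 0, 0.031],
  [0, 0, 0.031],
  [0, 0, 0.031],
], yaw=[0, 0, 0, 0, 0, 0])

```text
clock: 4.1
eef_pos: [514.8, -100.1, 98.1]
eef_rot: [-3.141, 0.001, 0.19]
wrist_force: [-3.7, -0.4, -9.9]
finger_gap: 31.1
finger_force: 40.0
```

Request:
play_rows([
  [0, 0, 0.002],
  [0, 0, 0.003],
  [0, 0, 0.003],
], yaw=[0, 0, 0])

```text
clock: 4.47
eef_pos: [514.8, -100.1, 101.3]
eef_rot: [-3.141, 0.001, 0.19]
wrist_force: [-5.2, -0.4, -10.2]
finger_gap: 31.2
finger_force: 40.0
```

```bash
python3 - <<'E'
from h import *
s=cam('side'); im=cv2.resize(s['pixels'][140:220,290:390],None,fx=6,fy=6,interpolation=cv2.INTER_CUBIC)
cv2.imwrite('pics/up.png',im[:,:,::-1]); print(telemetry.read_state()['wrist_force'])
E
```

```text
[-4.78725966 -0.15804201 -9.73568846]
```

View pics/up.png

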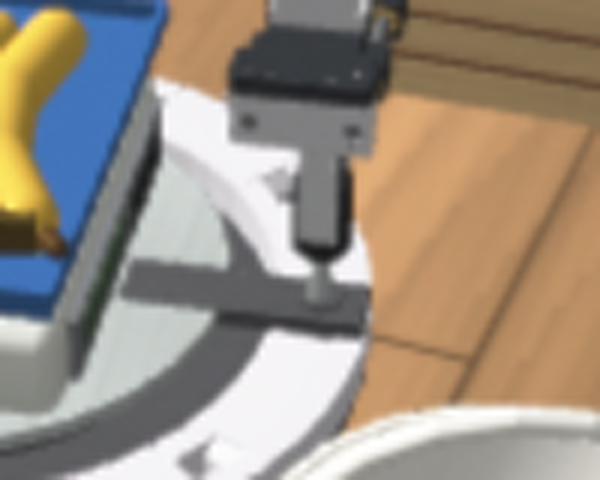

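The knob is drawn up with its steel shaft visible (crop 320,285), about 33 mm. Swinging along the arc towards +y.

Request:
play_rows([
  [-0.0011, 0.006, 0],
  [-0.0021, 0.0123, 0],
  [-0.0034, 0.0248, 0],
  [-0.004, 0.0374, 0],
  [-0.0037, 0.0499, 0],
  [-0.0027, 0.0624, 0],
  [-0.0009, 0.0749, 0],
  [0.0017, 0.0872, 0],
  [0.0051, 0.0993, 0],
  [0.0092, 0.1111, 0],
  [0.0115, 0.117, 0],
  [0.0115, 0.117, 0],
], yaw=[-0.031, -0.063, -0.126, -0.188, -0.251, -0.314, -0.377, -0.44, -0.502, -0.565, -0.597, -0.597])

```text
clock: 6.02
eef_pos: [527.1, 17.3, 101.6]
eef_rot: [-3.141, -0.001, -0.406]
wrist_force: [-0.3, 1.3, -10.5]
finger_gap: 31.4
finger_force: 40.0
```

```bash
python3 - <<'E'
from h import *
s=cam('side'); t=cam('top'); a=s['pixels'][140:260,270:390];b=t['pixels'][150:270,260:380]
im=np.hstack([cv2.resize(x,None,fx=3.3,fy=3.3,interpolation=cv2.INTER_CUBIC) for x in (a,b)])
cv2.imwrite('pics/swung.png',im[:,:,::-1]); print(telemetry.read_state()['wrist_force'],telemetry.read_state()['joints'])
E
```

```text
[ -0.13411348   0.83850045 -10.36535104] [-3.76424338e-02  3.60438094e-01  1.69842538e+00  3.61599153e-04
  1.08198223e+00  1.93933802e+00]
```

View pics/swung.png

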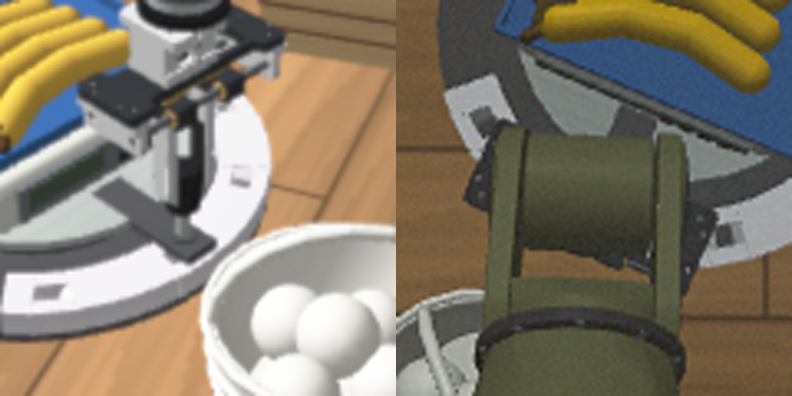

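The scale has swung with the grip intact and the bananas on the pan. Finishing the last few mm, then letting go.

Request:
play_rows([
  [0.0013, 0.003, 0],
  [0.0026, 0.0058, 0],
  [0.0026, 0.0058, 0],
  [0.0026, 0.0058, 0],
], yaw=[-0.016, -0.031, -0.031, -0.031])

```text
clock: 6.62
eef_pos: [529.5, 22.8, 101.5]
eef_rot: [-3.141, -0.0, -0.438]
wrist_force: [2.1, 1.1, -10.0]
finger_gap: 31.0
finger_force: 40.0
```

Request:
play_rows([
  [0, 0, 0],
  [0, 0, 0],
  [0, 0, 0],
  [0, 0, 0],
  [0, 0, 0],
  [0, 0, 0],
], yaw=[0, 0, 0, 0, 0, 0], hand=1)

```text
clock: 7.38
eef_pos: [529.3, 22.6, 101.4]
eef_rot: [3.142, 0.0, -0.438]
wrist_force: [-0.3, -0.7, 0.6]
finger_gap: 87.8
finger_force: 0.0
```

Request:
play_rows([
  [0, 0, 0.02],
  [0, 0, 0.05],
  [0, 0, 0.09],
  [0, 0, 0.12],
  [0, 0, 0.15],
  [0, -0.05, 0.15],
  [0, -0.1, 0.15],
  [0, -0.15, 0.15],
  [0, -0.2, 0.15],
  [0, -0.25, 0.15],
  [0, -0.3, 0.15],
  [0, -0.3, 0.15],
], yaw=[0, 0, 0, 0, 0, 0.1, 0.2, 0.3, 0.4, 0.5, 0.6, 0.6])

```text
clock: 8.88
eef_pos: [528.6, -280.0, 250.7]
eef_rot: [-3.141, 0.001, 0.159]
wrist_force: [0.8, 0.7, 0.7]
finger_gap: 93.6
finger_force: 0.0
```

```bash
python3 - <<'E'
from h import *
s=cam('side'); t=cam('top'); a=s['pixels'][120:260,230:370];b=t['pixels'][100:240,260:400]
im=np.hstack([cv2.resize(x,None,fx=2.85,fy=2.85,interpolation=cv2.INTER_CUBIC) for x in (a,b)])
cv2.imwrite('pics/end.png',im[:,:,::-1]); print(telemetry.read_state()['wrist_force'])
g=s['pixels'][175:235,295:345].max(2); n,l,st,ce=cv2.connectedComponentsWithStats((g<50).astype(np.uint8))
for i in range(1,n):
    if st[i,4]>20: print(st[i]+[295,175,0,0,0],ce[i]+[295,175])
for z in (55,100): print(z,proj(s,[529,24,z]),proj(s,[515,-100,z]))
print('knob top px',proj(t,[529,24,100]))
E
```

```text
[-0.08005602 -0.02698026  0.7004975 ]
[314 175   8   9  36] [317.55555556 179.08333333]
[319 197  10  17 143] [323.47552448 205.28671329]
55 [323.59961846 211.32129308] [342.68174872 188.42781963]
100 [323.52504922 199.41503334] [343.02383801 176.79239468]
knob top px [316.91759554 214.09296168]
```

View pics/end.png

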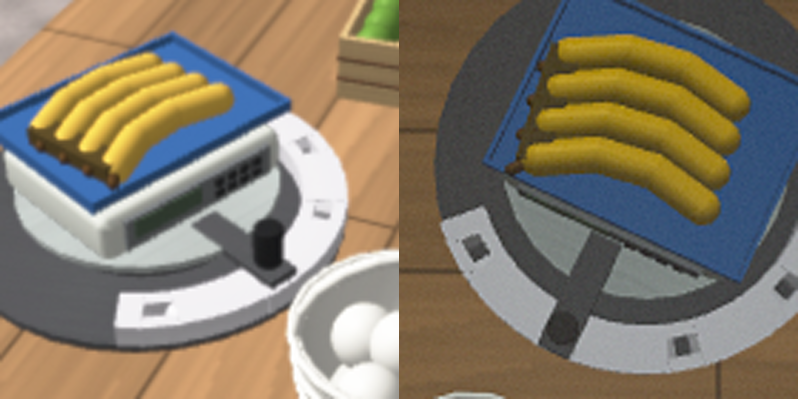

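The knob now sits flat on the arm with no shaft visible (side crop 268,245). It stands in the hole on the basket's side (top crop 565,328), and the bananas are on the pan. Handing in.

```bash
python3 -c "
from cell import manip; print(manip.sign_off())"
```

```text
the job is handed in; nothing more can be done
None
```

I turned the scale one stop towards the wicker basket and handed the job in: the last pictures show the pin home in that hole and the bananas on the pan. The arm never went near the basket, and sign-off gave no verdict.

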